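# Roll the pipe port-up on its stand and latch the keeper frame

## Robot

A 6-joint arm with a two-finger parallel gripper is mounted at the origin on the work surface; the furniture and walls round the work are solid. World frame = base frame: x ahead of the robot, y to its left, z up, the work surface at z = 0. Lengths are in m, angles in rad, forces in N, time in s.
With the tool pointing down it reaches from about 0.375 to 0.975 m from the base axis. Payload 3.8 kg.
Tool frame: the origin (TCP) lies midway between the tips of the shut fingers; the grasp point (between the pads) lies 19 mm behind it (manip.pinch_z is the distance from the TCP to the grasp point, in m); z points along the fingers, y is the line along which they close (so a half turn about z gives the same grasp; the last joint's range is limited). The gripper opens to 85 mm and grips with 20 to 120 N. Pads are 22 mm wide; open, the fingers measure 114 mm over their backs; the gripper's body (76 mm by 85 mm) begins 54 mm behind the grasp point. The pads swing forward as they close: fully open they stand 13 mm farther back than shut.
Start: joints at [-1.218, 0.264, 1.604, -0, 1.274, -0.037], TCP at [0.256, -0.624, 0.231] pointing down, gripper open.
Joint ranges: [-2.63, 2.63], [-0.94, 2.18], [0.31, 2.57], [-1.31, 4.45], [0, 2.66], [-2.55, 2.55]. Speed limits (rad/s): [2.57, 2.57, 3.14, 3.14, 3.14, 3.14].

## Interface

Orientations are given as a unit quaternion [w, x, y, z].
In Python, from workcell import manip gives the robot as it stands. The module is installed in compiled form; this text tells all that it offers.
- The arm moves only by the tool arm_command, never from a script. Its argument "plan" is a list of rows, each a list of 7 numbers: the turn, a rotation vector about the tool's x, y, z in units of 60 degrees (1.0 is 60 degrees), then the shift along the tool's x, y, z in units of 0.5 m (1.0 is 0.5 m), then the finger opening in mm, from 0 to 85.4. In form: [[ax, ay, az, tx, ty, tz, hand], ...]. A call has 1 to 10 rows; each row shifts and turns the commanded pose from where the row before left it, along the tool's axes as they then stand; what a row does not reach is not made up. A row lasts 1/12 s, in which the tool goes at most 41.7 mm and 7.16 degrees, less where a joint would pass 70% of its speed; a pose out of reach is approached as far as the arm can. A call with a number of a shift or a turn outside -1 to 1 is refused whole. A call with a gripper value outside its range is refused whole. The fingers move at their own pace and stop on an object; the grip force is fixed at half the most. Time passes only in rows, so rows that do not move let the fingers close. It gives the time, the measured TCP pose, the force, the opening and the grip force at its end, in the units of the state.
- manip.read_state(): the state, without advancing time (a new reading comes with each control period).
- manip.capture(name): name is "scene" or "top"; returns the picture (480x640x3 uint8, blue, green, red); there is no depth.
- manip.get_calibration(name): a dict with "camera_matrix" (3x3 intrinsics, pixels), "k1" (the pictures are not rectified: a ray, as slopes to the right and down, at radius r is drawn at 1 + k1 r^2 times it, then the intrinsics apply), "camera_from_world" (4x4, takes a point from world to camera coordinates). Camera axes: x right, y up, looking along -z (the intrinsics and any distortion apply to the point x, -y, -z); pixel columns grow to the right and rows downward; lengths in m; the calibration is good to about 2 mm. A picture is of the moment at which its call begins. get_calibration takes no time and is no camera call.
- manip.hand_in(): hands the job in; it is judged then, once.
The state is a dict: "time_s": time; "joints": joint angles; "qvel": joint speeds; "joint_efforts": joint torques, N m; "ee_pos": TCP position; "tcp_rot": TCP orientation; "force": force on the tool from outside, world axes, zero at the start; "ft_torque": the same for the moment, N m; "opening": finger opening in m; "finger_force": force on a finger pad.
Only numpy, scipy, OpenCV 4.12 (cv2) and the standard library are available. Lean on these libraries where they do the work, as an engineer would, in place of code of your own. Each camera call takes 0.05 s, during which the arm holds its last target. There are 200 camera calls.

## Task

The pipe on the roller stand has its short port pointing sideways or down. Roll the pipe along the rails, without lifting it out of the stand, until the port points straight up, and let it come to rest on its own; then swing the hinged keeper frame fully down over it and last turn the turnbutton fully across the frame's front bar. The port must still point straight up at the end, and the loose things round the stand stay where they are.

Things in the scene. Friction and masses are not known exactly. Their poses are not given: they have to be found in the camera images.
- stand: roller stand fixed to the bench, base 216 x 400 x 10 mm; origin under its centre, on the bench. Its x axis lies along the pipe and points from the turnbutton side to the hinge side, its y runs along the rails. Frame posts stand at y = -150 and +150 mm: x = 92 (hinge, up to z = 108 mm) and x = -84 (up to 96 mm); the turnbutton's post is at x = -100, y = 0 mm (24 x 30 mm, up to 106 mm)
- rails (a point): middle of the stand at the height of the rail tops (z = 34 mm). Two rails, 20 mm wide, centred at x = -55 and +55 mm of the stand, run along its y from -180 to +180 mm; end stops 14 mm higher than the rails from |y| = 170 to 180 mm; thin cheeks beside the pipe's ends (inner faces at x = -72 and +72 mm, tops at z = 64 mm)
- pipe: loose steel pipe, 60 mm diameter, 140 mm long, about 0.85 kg, lying across the two rails; origin at the middle of its axis, its x axis along the pipe. It rolls easily along the rails and coasts a little after a push; on the rails its axis is at z = 64 mm
- port (a point): centre of the port's outer end: a round stub, 26 mm diameter, on a clamp ring (66 mm diameter, 30 mm wide) that sits tight round the middle of the pipe and turns with it; 49 mm from the pipe's axis; its z axis points outward along the port. A bolt lug (30 x 21 mm) sits on the far side of the ring, 47 mm from the axis
- frame (a joint): angle of the keeper frame, rad: 0 fully down over the pipe, 1.57 upright, grows as it opens away from the robot; stiff hinge, stays where it is left
- frame_hinge (a point): middle of the frame's hinge axis (along the stand's y), at x = 88, z = 101 mm in the stand. The frame is a grid of aluminium bars 10 mm thick, centred on the hinge plane, 298 mm wide, reaching 178 mm from the hinge; bars along y at 14, 48, 128 and 167 mm (front bar, 22 wide); the port passes the 64 mm gap. Shut, its underside is 2 mm above the pipe, its top at z = 106 mm
- frame_bar (a point): middle of the front bar of the keeper frame, on its outer face (the face that is on top when shut), 167 mm from the hinge axis; its z axis is normal to that face
- turnbutton (a joint): angle of the turnbutton, rad: 0 clear of the frame (arm along the stand's +y), 1.57 fully across the front bar (arm along the stand's +x, against its stop); stiff, stays where it is left; turns clockwise seen from above
- button_pivot (a point): pivot of the turnbutton on its post at the front middle of the stand, z = 112 mm; the arm is 16 mm wide, 8 mm thick (z = 108 to 116 mm), 54 mm long
- button_tab (a point): top of the upright tab on the turnbutton's arm (round, 10 mm diameter, standing 18 mm above the arm, z = 116 to 134 mm), 45 mm from the pivot
- tape_measure: loose tape measure, 39x84x66 mm, bystander; origin under its centre
- bolt: loose hexagon bolt, 64 mm long, bystander; origin under its centre
- spanner: loose open spanner, 207 mm long, bystander; origin under its centre
- pliers: loose pliers, 196 mm long, bystander; origin under its centre
- tin: loose round tin with a lid, 68 mm diameter, 44 mm high, bystander; origin under its centre
There are look-alikes about, which are no part of the job. What is shaped like the pipe but purple is not meant.

How it is judged:
On the way, in this order (a step that is already met when the one before it is completed fails the run):
1. the port points straight up (within 10 degrees), the pipe lies still on the rails and the fingers no longer touch it, with the frame still open (angle between port's own z axis and vertical below 0.175 rad and linear speed of pipe below 0.01 m/s and contact force between the fingers and pipe below 0.1 N and height (world z) of pipe below 0.07 m and value of joint frame above 1 rad), for 0.3 s.
2. the keeper frame is fully down with the port still up (value of joint frame below 0.04 rad and angle between port's own z axis and vertical below 0.175 rad), for 0.2 s.
3. the turnbutton is fully across the frame (value of joint turnbutton above 1.4 rad and value of joint frame below 0.04 rad), for 0.2 s.
At the end, for the whole second after the job is handed in: The pipe lies still on the rails with its port within 10 degrees of straight up, the keeper frame is fully down (within 0.04 rad) and the turnbutton is across its front bar (beyond 1.4 rad) (all of step 3 and angle between port's own z axis and vertical below 0.175 rad and linear speed of pipe below 0.01 m/s and z of pipe in the frame of stand between 0.058 and 0.07 m); the robot touches nothing.
It fails at once if the pipe is lifted off the rails (more than 15 mm) (height (world z) of pipe above 0.079 m).
It fails at once if a loose thing round the stand is moved more than 30 mm (distance of any of tape_measure, bolt, spanner, pliers, tin from where it was at the start of the episode above 0.03 m).
It also fails if it takes over 72 s, if anything falls off the work surface, if the arm or the gripper's body presses on something with over 40 N, if the wrist force passes 120 N, or if a joint passes its speed limit or range.

## Working session

There is one attempt and no reset: what is moved stays moved. The work goes in short steps, Python scripts to look and compute and a tool call to move; the robot and the scene stay as the last step left them, time stands still between calls to the robot, and variables do not carry over. Pictures are saved under pics/ and viewed, at most 10 in all, crops included, and the job is handed in when it is done.

Besides the shell and the picture viewer there is one more tool, called after "Emit:" by a JSON object that holds its "method" and its "body", one argument or row to a line. arm_command: Moves the arm, as the interface text tells. Its arguments: {"type":"object","properties":{"plan":{"type":"array"}},"required":["plan"]}

```bash
mkdir -p pics
cat > h.py <<'E'
import numpy as np, cv2
from workcell import manip
def snap(n,f=None):
    im=manip.capture(n)
    if f: cv2.imwrite('pics/'+f,im)
    return im
def ray(n,u,v):
    c=manip.get_calibration(n);K=np.array(c['camera_matrix']);T=np.array(c['camera_from_world']);k=c['k1']
    d=np.array([(u-K[0,2])/K[0,0],(v-K[1,2])/K[1,1]]);s=d.copy()
    for _ in range(30): s=d/(1+k*(s@s))
    r=T[:3,:3].T@np.array([s[0],-s[1],-1]);o=-T[:3,:3].T@T[:3,3]
    return o,r/np.linalg.norm(r)
def onz(n,u,v,z):
    o,r=ray(n,u,v);return o+r*(z-o[2])/r[2]
def two(a,b):
    (o1,r1),(o2,r2)=ray('scene',*a),ray('top',*b)
    t=np.linalg.lstsq(np.c_[r1,-r2],o2-o1,rcond=None)[0]
    p,q=o1+t[0]*r1,o2+t[1]*r2
    return (p+q)/2,np.linalg.norm(p-q)
def proj(n,p):
    c=manip.get_calibration(n);K=np.array(c['camera_matrix']);T=np.array(c['camera_from_world'])
    q=T[:3,:3]@np.array(p)+T[:3,3];s=np.array([q[0],-q[1]])/-q[2];s=s*(1+c['k1']*(s@s))
    return K[0,0]*s[0]+K[0,2],K[1,1]*s[1]+K[1,2]
E
python3 - <<'E'
from h import *
snap('scene','s0.png');snap('top','t0.png')
for n in('scene','top'):
    c=manip.get_calibration(n);T=np.array(c['camera_from_world']);print(n,-T[:3,:3].T@T[:3,3],c['camera_matrix'],c['k1'])
print(manip.read_state(),manip.pinch_z)
E
```

```text
scene [-0.41264513  0.50624696  0.69786525] [[486.06638193   0.         322.19103808]
 [  0.         486.06638193 239.2227018 ]
 [  0.           0.           1.        ]] -0.00838793165391257
top [ 0.41101139 -0.04966259  1.11717259] [[500.69384663   0.         320.47872419]
 [  0.         500.69384663 231.15779413]
 [  0.           0.           1.        ]] -0.027233656378814915
{'time_s': 0.1, 'joints': array([-1.21790098e+00,  2.64658167e-01,  1.60525492e+00, -3.11221788e-05,
        1.27370693e+00, -3.68998687e-02]), 'qvel': array([-0.00030152, -0.00235838, -0.00346654, -0.00098674,  0.00184968,
        0.00033565]), 'joint_efforts': array([ 9.13492877e-04, -5.16706395e+01, -3.68589842e+01, -5.08160520e-05,
        6.20447725e-03, -5.98676181e-06]), 'ee_pos': array([ 0.25625632, -0.6237414 ,  0.23009033]), 'tcp_rot': array([-9.98715033e-04,  9.81066115e-01,  1.93670466e-01, -1.74183372e-04]), 'force': array([ 0.16165816, -0.2142421 ,  0.23896638]), 'ft_torque': array([-0.03307552, -0.02575921, -0.03626335]), 'finger_force': 0.0, 'opening': 0.08573842937453437} 0.0187
```

View pics/s0.png

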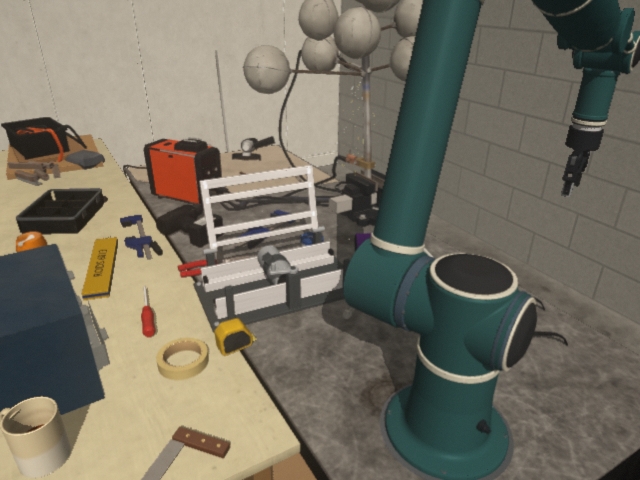

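View pics/t0.png

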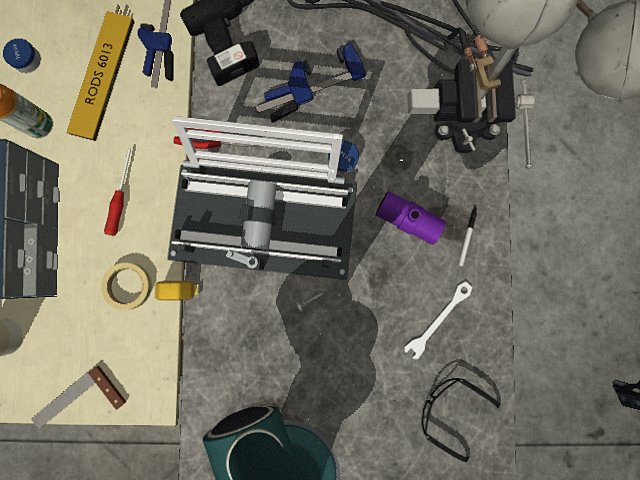

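Pipe candidates: the grey pipe on the stand at top (260,213), and a purple look-alike at (410,218), which is excluded. I choose the grey one. The turnbutton is at top (243,258), the raised frame bar at (258,130). Checking with a close crop.

Run:
```python
import cv2
a=cv2.imread('pics/s0.png')[150:330,170:370];b=cv2.imread('pics/t0.png')[110:290,160:365]
cv2.imwrite('pics/c1.png',cv2.resize(a,(800,600)[:1]+(720,) if 0 else (660,594),interpolation=2))
cv2.imwrite('pics/c2.png',cv2.resize(b,(683,600),interpolation=2))
```

```text
(no output)
```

View pics/c1.png

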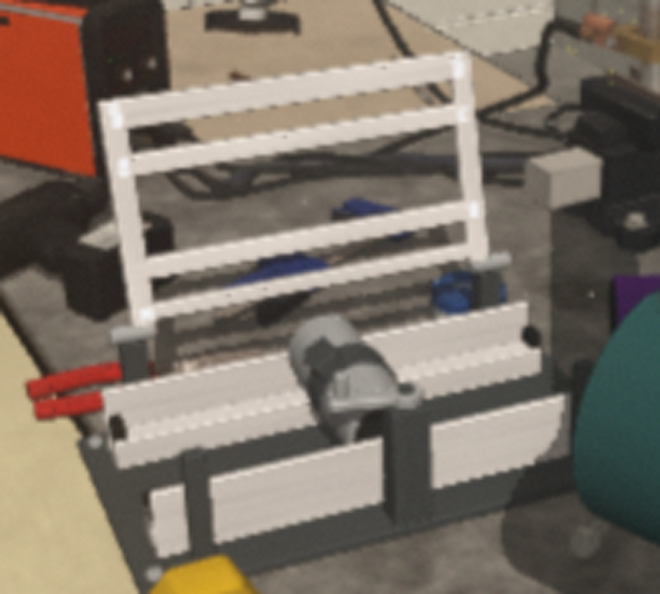

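View pics/c2.png

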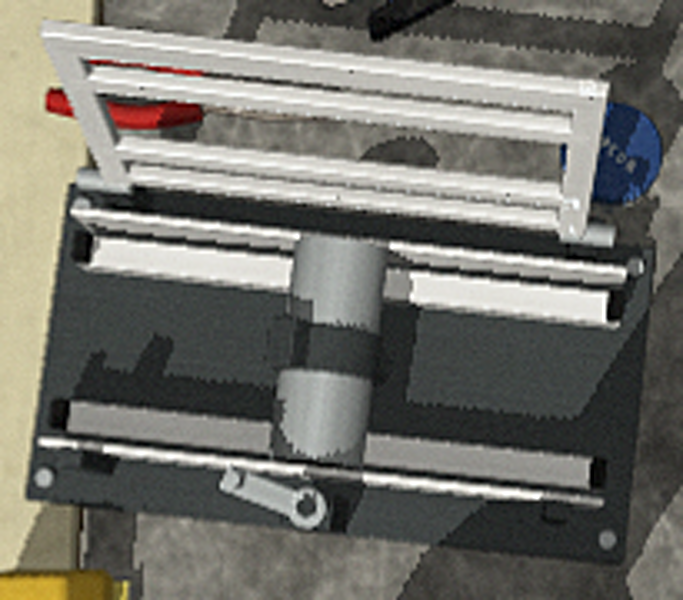

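Run:
```python
from h import *
a=cv2.imread('pics/s0.png')[235:290,245:305];b=cv2.imread('pics/t0.png')[175:255,225:295]
f=lambda i,s:cv2.resize((np.clip((i/255.)**0.5*255,0,255)).astype('uint8'),s,interpolation=2)
cv2.imwrite('pics/c3.png',np.hstack([f(a,(398,365))[:365],f(b,(320,365))]))
c=[(27,497),(620,562),(655,245)]
P=[onz('top',160+u*.3,110+v*.3,.01)for u,v in c];print(P)
# screws
print(np.linalg.norm(P[0]-P[1]),np.linalg.norm(P[1]-P[2]))
d=(P[0]-P[1]);print('y dir',np.degrees(np.arctan2(d[1],d[0])))
d=(P[2]-P[1]);print('x dir',np.degrees(np.arctan2(d[1],d[0])), 'centre',(P[0]+P[2])/2)
for u,v,z in[(310,508,.116),(232,478,.134),(338,348,.064),(338,238,.08),(333,460,.08)]:
  print(u,v,onz('top',160+u*.3,110+v*.3,z))
# frame front bar: ends of bar
def fu(u,v):return 170+u*200/660,150+v*180/594
for A,B in[((103,107),(45,27)),((462,60),(606,88))]:
  print(two(fu(*A),(160+B[0]*.3,110+B[1]*.3)))
```

```text
[array([0.46242429, 0.26739667, 0.01      ]), array([ 0.42416704, -0.1253339 ,  0.01      ]), array([ 0.63749769, -0.14784156,  0.01      ])]
0.3945895541241914 0.21451471920317366
y dir 84.43617266095886
x dir -6.022764933770114 centre [0.54996099 0.05977756 0.01      ]
310 508 [0.45300905 0.06772615 0.116     ]
232 478 [0.46933292 0.11189019 0.134     ]
338 348 [0.55701922 0.05857025 0.064     ]
338 238 [0.62481428 0.05858021 0.08      ]
333 460 [0.48450193 0.05840048 0.08      ]
(array([0.69548071, 0.1932184 , 0.26766494]), np.float64(0.0038703065786998957))
(array([ 0.66988373, -0.0990173 ,  0.26212196]), np.float64(0.0009332616864774217))
```

View pics/c3.png

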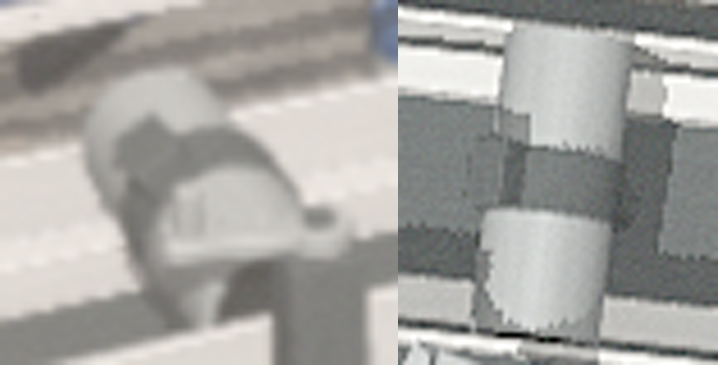

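The pipe is grey with a dark ring. A stub or lug on the ring shows on its +y side (top full-frame about (241,214)). The frame leans back to about 1.83 rad, and the stand sits at about (0.552,0.059) with yaw -5.7°. I'm moving above the pipe's front half with the fingers straddling it.

Emit:
{"method": "arm_command", "body": {
  "plan": [
    [0,0,0.1168,0,0,0,85],
    [0,0,0.1168,0,0,0,85],
    [0,0,0.1168,0,0,0,85],
    [0,0,0.1168,0,0,0,85],
    [0,0,0,0.0216,-0.0792,0,85],
    [0,0,0,0.0216,-0.0792,0,85],
    [0,0,0,0.0216,-0.0792,0,85],
    [0,0,0,0.0216,-0.0792,0,85],
    [0,0,0,0.0216,-0.0792,0,85],
    [0,0,0,0.0216,-0.0792,0,85]
  ]
}}

```text
time_s: 0.93
ee_pos: [0.3446, -0.3923, 0.2307]
tcp_rot: [-0.0, 0.999, -0.05, -0.0]
force: [0.6, 1.0, -0.5]
opening: 0.085
finger_force: 0.0
```

Emit:
{"method": "arm_command", "body": {
  "plan": [
    [0,0,0,0.0216,-0.0792,0,85],
    [0,0,0,0.0216,-0.0792,0,85],
    [0,0,0,0.0216,-0.0792,0,85],
    [0,0,0,0.0216,-0.0792,0,85],
    [0,0,0,0.0216,-0.0792,0,85],
    [0,0,0,0.0216,-0.0792,0,85],
    [0,0,0,0.0216,-0.0792,0,85],
    [0,0,0,0.0216,-0.0792,0,85],
    [0,0,0,0,0,0,85],
    [0,0,0,0,0,0,85]
  ]
}}

```text
time_s: 1.77
ee_pos: [0.4621, -0.0855, 0.2309]
tcp_rot: [-0.0, 0.999, -0.047, -0.0]
force: [-0.1, 0.5, 0.3]
opening: 0.0848
finger_force: 0.0
```

```bash
cat >> h.py <<'E'
C=np.array([.552,.059,0]);yaw=np.radians(-5.7);R=np.array([[np.cos(yaw),-np.sin(yaw),0],[np.sin(yaw),np.cos(yaw),0],[0,0,1]])
st=lambda p:R.T@(np.array(p)-C)
wd=lambda p:C+R@np.array(p)
def tool():
    s=manip.read_state();w,x,y,z=s['tcp_rot'];from scipy.spatial.transform import Rotation as Ro
    M=Ro.from_quat([x,y,z,w]).as_matrix();print('t',s['time_s'],'tcp stand',np.round(st(s['ee_pos']),4),'axes in stand',np.round(R.T@M,3).tolist(),'F',np.round(R.T@s['force'],1),'open',s['opening'],s['finger_force'],np.round(s['joints'],2))
E
python3 - <<'E'
from h import *
tool()
im=snap('top','t1.png');snap('scene','s1.png')
E
```

```text
t 1.7667 tcp stand [-0.0751 -0.1528  0.2309] axes in stand [[1.0, 0.005, -0.001], [0.005, -1.0, -0.0], [-0.001, 0.0, -1.0]] F [-0.1  0.5  0.3] open 0.08484338866013706 0.0 [-0.24 -0.13  2.02 -0.    1.25  1.43]
```

```bash
cat >> h.py <<'E'
def prof(im,x,z=.064,ys=np.arange(-.14,.141,.002)):
    g=cv2.cvtColor(im,cv2.COLOR_BGR2GRAY)
    return ys,[int(g[int(round(v)),int(round(u))]) for u,v in(proj('top',wd([x,y,z])) for y in ys)]
E
python3 - <<'E'
from h import *
im=cv2.imread('pics/t1.png')
for x in(.03,-.03):
  print(x,prof(im,x,ys=np.arange(-.05,.061,.004)))
E
```

```text
0.03 (array([-0.05 , -0.046, -0.042, -0.038, -0.034, -0.03 , -0.026, -0.022,
       -0.018, -0.014, -0.01 , -0.006, -0.002,  0.002,  0.006,  0.01 ,
        0.014,  0.018,  0.022,  0.026,  0.03 ,  0.034,  0.038,  0.042,
        0.046,  0.05 ,  0.054,  0.058]), [70, 37, 41, 46, 42, 42, 40, 80, 107, 129, 134, 148, 157, 173, 179, 182, 172, 180, 78, 91, 80, 60, 66, 71, 74, 71, 66, 70])
-0.03 (array([-0.05 , -0.046, -0.042, -0.038, -0.034, -0.03 , -0.026, -0.022,
       -0.018, -0.014, -0.01 , -0.006, -0.002,  0.002,  0.006,  0.01 ,
        0.014,  0.018,  0.022,  0.026,  0.03 ,  0.034,  0.038,  0.042,
        0.046,  0.05 ,  0.054,  0.058]), [23, 29, 43, 43, 36, 45, 42, 69, 94, 126, 138, 148, 160, 176, 175, 186, 178, 172, 173, 161, 129, 105, 49, 35, 47, 40, 43, 39])
```

Emit:
{"method": "arm_command", "body": {
  "plan": [
    [0,0,0,0.0215,-0.0795,0,85],
    [0,0,0,0.0215,-0.0795,0,85],
    [0,0,0,0.0215,-0.0795,0,85],
    [0,0,0,0.0215,-0.0795,0,85],
    [0,0,0,0,0,0.07,85],
    [0,0,0,0,0,0.07,85],
    [0,0,0,0,0,0.06,85],
    [0,0,0,0,0,0,85],
    [0,0,0,0,0,0,85],
    [0,0,0,0,0,0,85]
  ]
}}

```text
time_s: 2.7
ee_pos: [0.5217, 0.0649, 0.1328]
tcp_rot: [-0.0, 0.999, -0.051, 0.001]
force: [0.2, -0.3, 0.3]
opening: 0.0851
finger_force: 0.0
```

```bash
python3 -c "
from h import *
tool()"
```

```text
t 2.7 tcp stand [-0.0307  0.0028  0.1328] axes in stand [[1.0, -0.002, 0.002], [-0.002, -1.0, 0.0], [0.002, -0.0, -1.0]] F [ 0.3 -0.3  0.3] open 0.085119508165259 0.0 [ 0.08  0.07  2.02 -0.    1.05  1.75]
```

Emit:
{"method": "arm_command", "body": {
  "plan": [
    [0,0,0,0,-0.006,0.03,85],
    [0,0,0,0,0,0.04,85],
    [0,0,0,0,0,0.05,85],
    [0,0,0,0,0,0.05,85],
    [0,0,0,0,0,0,85],
    [0,0,0,0,0,0,72],
    [0,0,0,0,0,0,72],
    [0,0,0,0,0,0,72]
  ]
}}

```text
time_s: 3.37
ee_pos: [0.5235, 0.0692, 0.0492]
tcp_rot: [-0.0, 0.999, -0.05, 0.003]
force: [-0.1, 0.8, 0.6]
opening: 0.072
finger_force: 0.0
```

```bash
python3 -c "
from h import *
tool();snap('top','t2.png')"
```

```text
t 3.3667 tcp stand [-0.0294  0.0073  0.0492] axes in stand [[1.0, -0.0, 0.005], [-0.0, -1.0, 0.001], [0.005, -0.001, -1.0]] F [-0.1  0.8  0.6] open 0.07197465231153295 0.0 [0.08 0.17 2.08 0.   0.88 1.75]
```

Emit:
{"method": "arm_command", "body": {
  "plan": [
    [0,0,0,0,0.007,0,72],
    [0,0,0,0,0.007,0,72],
    [0,0,0,0,0.007,0,72],
    [0,0,0,0,0.007,0,72],
    [0,0,0,0,0.007,0,72],
    [0,0,0,0,0.007,0,72],
    [0,0,0,0,0.007,0,72],
    [0,0,0,0,0.007,0,72],
    [0,0,0,0,0.007,0,72],
    [0,0,0,0,0.007,0,72]
  ]
}}

```text
time_s: 4.25
ee_pos: [0.5172, 0.034, 0.0461]
tcp_rot: [0.0, 0.999, -0.05, -0.0]
force: [0.7, 0.7, 0.3]
opening: 0.072
finger_force: 0.3
```

```bash
python3 -c "
from h import *
tool();b=snap('top');a=snap('scene')
f=lambda i:cv2.resize((np.clip((i/255.)**0.6*255,0,255)).astype('uint8'),(400,400),interpolation=2)
cv2.imwrite('pics/c4.png',np.hstack([f(a[215:315,225:325]),f(b[170:270,215:315])]))"
```

```text
t 4.25 tcp stand [-0.0321 -0.0283  0.0461] axes in stand [[1.0, -0.0, -0.0], [-0.0, -1.0, -0.0], [-0.0, 0.0, -1.0]] F [0.6 0.8 0.3] open 0.0719500845303412 0.32224545255303383 [ 0.02  0.16  2.1  -0.    0.88  1.69]
```

View pics/c4.png

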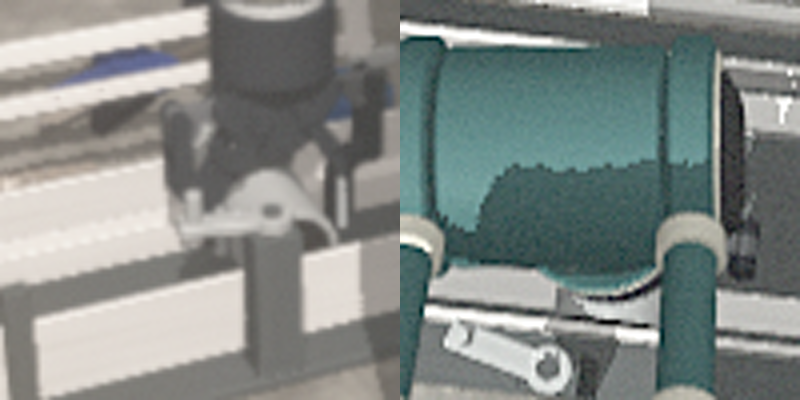

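The gripper hides the ring, so I'm backing off to look.

Emit:
{"method": "arm_command", "body": {
  "plan": [
    [0,0,0,0,0,0,85],
    [0,0,0,0,-0.006,0,85],
    [0,0,0,0,0,-0.03,85],
    [0,0,0,0,0,-0.06,85],
    [0,0,0,0,0,-0.08,85],
    [0,0,0,0,0,-0.08,85],
    [0,0,0,0,0.08,-0.01,85],
    [0,0,0,0,0.08,0,85],
    [0,0,0,0,0.08,0,85],
    [0,0,0,0,0.08,0,85]
  ]
}}

```text
time_s: 5.18
ee_pos: [0.5019, -0.1228, 0.1771]
tcp_rot: [0.0, 0.999, -0.049, 0.001]
force: [1.3, -0.4, -0.5]
opening: 0.0852
finger_force: 0.0
```

```bash
python3 -c "
from h import *
tool();b=snap('top','t3.png');a=snap('scene','s3.png')
for x in(.03,-.03): print(prof(b,x,ys=np.arange(-.08,.031,.004))[1])
f=lambda i:cv2.resize((np.clip((i/255.)**0.6*255,0,255)).astype('uint8'),(400,480),interpolation=2)
cv2.imwrite('pics/c5.png',np.hstack([f(a[225:297,250:310]),f(b[170:266,230:310])]))"
```

```text
t 5.1833 tcp stand [-0.0318 -0.1859  0.1771] axes in stand [[1.0, 0.002, 0.002], [0.002, -1.0, -0.0], [0.002, 0.0, -1.0]] F [ 1.4 -0.3 -0.5] open 0.08516909233543073 0.0 [-0.29  0.    2.   -0.    1.14  1.38]
[35, 41, 41, 40, 43, 41, 88, 93, 102, 141, 166, 167, 184, 176, 180, 173, 170, 155, 155, 132, 91, 37, 71, 70, 72, 69, 70, 69]
[45, 41, 42, 42, 39, 40, 89, 114, 138, 139, 162, 165, 174, 174, 179, 172, 169, 162, 150, 131, 44, 29, 39, 39, 40, 40, 41, 41]
```

View pics/c5.png

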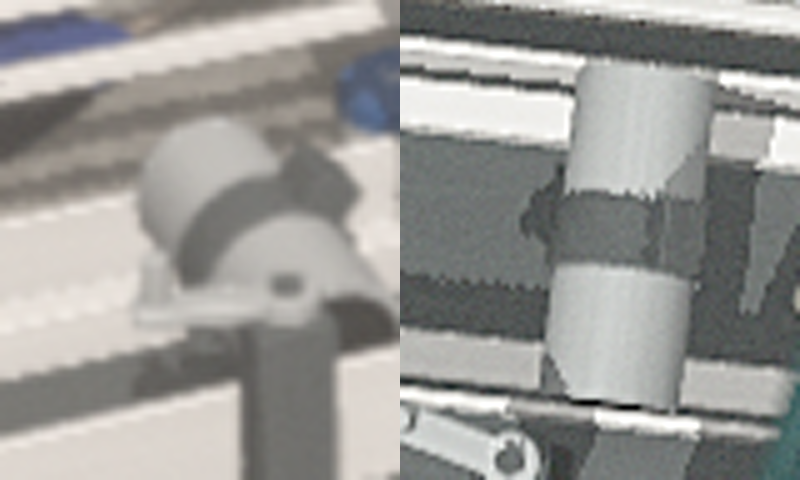

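Pictured: the rectangular lug is at the upper -y side (right panel (682,230)), and the port with its hole is at the lower +y side ((540,207)). The lug is about 31° past vertical. The pipe is at y≈-28 mm, so it needs about 149°, or 78 mm, more toward -y.

Emit:
{"method": "arm_command", "body": {
  "plan": [
    [0,0,0,0,-0.079,0,85],
    [0,0,0,0,-0.079,0,85],
    [0,0,0,0,-0.079,0,85],
    [0,0,0,0,-0.079,0,85],
    [0,0,0,0,0,0,85],
    [0,0,0,0,0,0.04,85],
    [0,0,0,0,0,0.06,85],
    [0,0,0,0,0,0,85],
    [0,0,0,0,0,0,85]
  ]
}}

```text
time_s: 6.03
ee_pos: [0.5153, 0.0359, 0.1245]
tcp_rot: [0.0, 0.999, -0.049, -0.003]
force: [-0.4, -0.9, -0.2]
opening: 0.0848
finger_force: 0.0
```

```bash
python3 -c "
from h import *
tool()"
```

```text
t 6.0333 tcp stand [-0.0342 -0.0266  0.1245] axes in stand [[1.0, 0.001, -0.005], [0.001, -1.0, -0.001], [-0.005, 0.001, -1.0]] F [-0.3 -0.9 -0.2] open 0.08481776975369686 0.0 [0.02 0.06 2.05 0.   1.04 1.69]
```

Emit:
{"method": "arm_command", "body": {
  "plan": [
    [0,0,0,0,0,0.04,85],
    [0,0,0,0,0,0.05,85],
    [0,0,0,0,0,0.05,85],
    [0,0,0,0,0,0.01,85],
    [0,0,0,0,0,0,85],
    [0,0,0,0,0,0,72],
    [0,0,0,0,0,0,72],
    [0,0,0,0,0,0,72],
    [0,0,0,0,0.008,0,72],
    [0,0,0,0,0.008,0,72]
  ]
}}

```text
time_s: 6.87
ee_pos: [0.5175, 0.0273, 0.0524]
tcp_rot: [-0.0, 0.999, -0.049, 0.001]
force: [-0.7, 0.4, -0.6]
opening: 0.0722
finger_force: 0.0
```

Emit:
{"method": "arm_command", "body": {
  "plan": [
    [0,0,0,0,0.008,0,72],
    [0,0,0,0,0.008,0,72],
    [0,0,0,0,0.008,0,72],
    [0,0,0,0,0.008,0,72],
    [0,0,0,0,0.008,0,72],
    [0,0,0,0,0.008,0,72],
    [0,0,0,0,0.008,0,72],
    [0,0,0,0,0.008,0,72],
    [0,0,0,0,0.008,0,72],
    [0,0,0,0,0.008,0,72]
  ]
}}

```text
time_s: 7.7
ee_pos: [0.5127, -0.0128, 0.0513]
tcp_rot: [0.0, 0.999, -0.05, -0.0]
force: [-0.4, 0.8, 0.5]
opening: 0.0724
finger_force: 0.3
```

Emit:
{"method": "arm_command", "body": {
  "plan": [
    [0,0,0,0,0.007,0,72],
    [0,0,0,0,0.006,0,72],
    [0,0,0,0,0.005,0,72],
    [0,0,0,0,0.005,0,72],
    [0,0,0,0,0.004,0,72],
    [0,0,0,0,0.004,0,72],
    [0,0,0,0,0.004,0,72],
    [0,0,0,0,0.004,0,72],
    [0,0,0,0,0.004,0,72],
    [0,0,0,0,0.003,0,72]
  ]
}}

```text
time_s: 8.53
ee_pos: [0.5104, -0.0355, 0.0513]
tcp_rot: [0.0, 0.999, -0.05, -0.0]
force: [0.0, -0.0, -0.1]
opening: 0.0719
finger_force: 0.0
```

```bash
python3 -c "
from h import *
tool()"
```

```text
t 8.5333 tcp stand [-0.032  -0.0982  0.0513] axes in stand [[1.0, 0.0, -0.0], [0.0, -1.0, -0.0], [-0.0, 0.0, -1.0]] F [ 0.1 -0.  -0.1] open 0.07192436931474899 0.0 [-0.12  0.14  2.11 -0.    0.89  1.55]
```

Emit:
{"method": "arm_command", "body": {
  "plan": [
    [0,0,0,0,0,0,85],
    [0,0,0,0,0,0,85],
    [0,0,0,0,0,-0.03,85],
    [0,0,0,0,0,-0.06,85],
    [0,0,0,0,0,-0.08,85],
    [0,0,0,0,0,-0.08,85],
    [0,0,0,0,0.08,-0.01,85],
    [0,0,0,0,0.08,0,85],
    [0,0,0,0,0.08,0,85],
    [0,0,0,0,0.08,0,85]
  ]
}}

```text
time_s: 9.37
ee_pos: [0.4946, -0.1958, 0.1821]
tcp_rot: [0.0, 0.999, -0.049, 0.001]
force: [0.4, 0.4, -0.8]
opening: 0.0849
finger_force: 0.0
```

```bash
python3 -c "
from h import *
tool();b=snap('top','t4.png');a=snap('scene','s4.png')
for x in(.03,-.03): print(prof(b,x,ys=np.arange(-.15,-.049,.004))[1])
f=lambda i:cv2.resize((np.clip((i/255.)**0.6*255,0,255)).astype('uint8'),(400,480),interpolation=2)
u,v=proj('scene',wd([0,-.1,.08]));u=int(u);v=int(v);p,q=map(int,proj('top',wd([0,-.1,.08])));print(u,v,p,q)
cv2.imwrite('pics/c6.png',np.hstack([f(a[v-36:v+36,u-30:u+30]),f(b[q-48:q+48,p-40:p+40])]))"
```

```text
t 9.3667 tcp stand [-0.0318 -0.2593  0.1821] axes in stand [[1.0, 0.002, 0.002], [0.002, -1.0, -0.001], [0.002, 0.001, -1.0]] F [ 0.3  0.4 -0.8] open 0.08493693997529111 0.0 [-0.42  0.03  1.96 -0.    1.15  1.25]
[42, 43, 45, 41, 45, 45, 39, 55, 101, 105, 106, 108, 108, 104, 180, 194, 94, 94, 92, 89, 78, 133, 74, 75, 69, 72]
[44, 44, 45, 36, 44, 47, 39, 53, 92, 101, 99, 103, 109, 110, 109, 118, 107, 102, 187, 166, 147, 128, 70, 45, 41, 51]
314 253 308 221
```

View pics/c6.png

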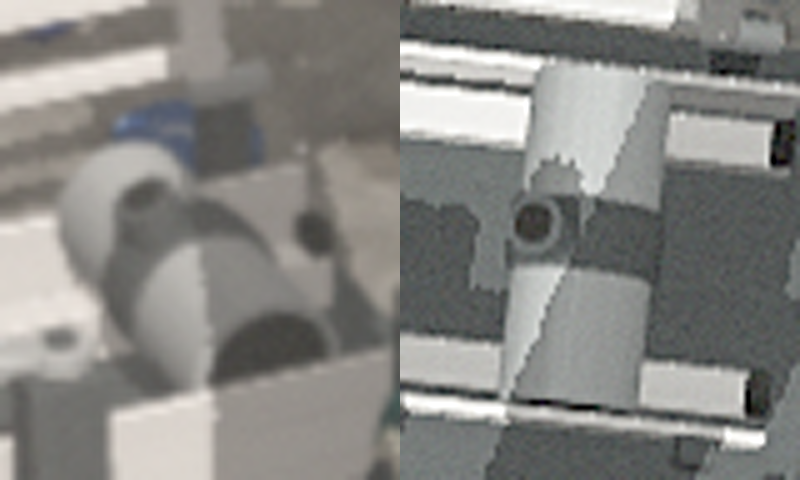

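```bash
python3 -c "
from h import *
a=np.radians(np.arange(20,80,2));us=[]
for yp in(-.0935,-.0915,-.0895):
  e=[np.hypot(*(np.array(proj('top',wd([0,yp+.049*np.sin(t),.064+.049*np.cos(t)])))-[295.4,217.4])) for t in a]
  i=int(np.argmin(e));print(yp,np.degrees(a[i]),e[i])
b=cv2.imread('pics/t4.png')
print(prof(b,.045,ys=np.arange(-.13,-.05,.002))[1])
"
```

```text
-0.0935 22.0 0.5646829350810245
-0.0915 20.0 0.4192697992809732
-0.0895 20.0 0.9177339308569795
[156, 156, 155, 162, 140, 73, 88, 98, 98, 102, 103, 109, 98, 157, 176, 179, 179, 184, 182, 180, 187, 178, 181, 184, 176, 170, 172, 167, 160, 150, 141, 129, 129, 107, 153, 251, 244, 240, 240, 244]
```

The port now points up but leans about 21° to +y (right panel (537,222)). It needs about 11.5 mm more roll toward -y, to y≈-103.5 mm.

Emit:
{"method": "arm_command", "body": {
  "plan": [
    [0,0,0,0,-0.079,0,85],
    [0,0,0,0,-0.079,0,85],
    [0,0,0,0,-0.079,0,85],
    [0,0,0,0,-0.079,0,85],
    [0,0,0,0,-0.018,0,85],
    [0,0,0,0,0,0.04,85],
    [0,0,0,0,0,0.06,85],
    [0,0,0,0,0,0,85],
    [0,0,0,0,0,0,85]
  ]
}}

```text
time_s: 10.22
ee_pos: [0.509, -0.0277, 0.1295]
tcp_rot: [-0.0, 0.999, -0.049, -0.003]
force: [-0.6, 0.4, -0.4]
opening: 0.0852
finger_force: 0.0
```

```bash
python3 -c "
from h import *
tool()"
```

```text
t 10.2167 tcp stand [-0.0342 -0.0906  0.1295] axes in stand [[1.0, 0.001, -0.005], [0.001, -1.0, 0.0], [-0.005, -0.0, -1.0]] F [-0.6  0.4 -0.4] open 0.08515780723762141 0.0 [-0.1   0.04  2.05 -0.    1.05  1.57]
```

Emit:
{"method": "arm_command", "body": {
  "plan": [
    [0,0,0,0,0,0.04,85],
    [0,0,0,0,0,0.05,85],
    [0,0,0,0,0,0.05,85],
    [0,0,0,0,0,0.014,85],
    [0,0,0,0,0,0,85],
    [0,0,0,0,0,0,85],
    [0,0,0,0,0,0,70],
    [0,0,0,0,0,0,64],
    [0,0,0,0,0,0,64],
    [0,0,0,0,0,0,64]
  ]
}}

```text
time_s: 11.05
ee_pos: [0.5121, -0.0284, 0.0555]
tcp_rot: [-0.0, 0.999, -0.05, 0.001]
force: [-0.0, -0.3, -0.5]
opening: 0.0637
finger_force: 0.0
```

```bash
python3 -c "
from h import *
tool()"
```

```text
t 11.05 tcp stand [-0.0311 -0.0909  0.0555] axes in stand [[1.0, -0.0, 0.002], [-0.0, -1.0, 0.0], [0.002, -0.0, -1.0]] F [-0.  -0.3 -0.5] open 0.06374576355078465 0.0 [-0.1   0.14  2.11  0.    0.89  1.57]
```

Emit:
{"method": "arm_command", "body": {
  "plan": [
    [0,0,0,0,0.004,0,64],
    [0,0,0,0,0.004,0,64],
    [0,0,0,0,0.004,0,64],
    [0,0,0,0,0.004,0,64],
    [0,0,0,0,0.004,0,64],
    [0,0,0,0,0.003,0,64],
    [0,0,0,0,0.003,0,64],
    [0,0,0,0,0.002,0,64],
    [0,0,0,0,0.001,0,64],
    [0,0,0,0,0,0,64]
  ]
}}

```text
time_s: 11.88
ee_pos: [0.5096, -0.0429, 0.0542]
tcp_rot: [0.0, 0.999, -0.05, -0.0]
force: [0.2, -0.3, -0.2]
opening: 0.064
finger_force: 0.0
```

Emit:
{"method": "arm_command", "body": {
  "plan": [
    [0,0,0,0,0,0,64],
    [0,0,0,0,0,0,64],
    [0,0,0,0,0,0,70],
    [0,0,0,0,0,0,85],
    [0,0,0,0,0,0,85],
    [0,0,0,0,0,-0.03,85],
    [0,0,0,0,0,-0.06,85],
    [0,0,0,0,0,-0.08,85],
    [0,0,0,0,0,-0.08,85],
    [0,0,0,0,0.08,-0.01,85]
  ]
}}

```text
time_s: 12.72
ee_pos: [0.5112, -0.079, 0.1926]
tcp_rot: [-0.001, 0.999, -0.047, 0.007]
force: [3.0, 0.1, 1.7]
opening: 0.0851
finger_force: 0.0
```

Emit:
{"method": "arm_command", "body": {
  "plan": [
    [0,0,0,0,0.08,0,0],
    [0,0,0,0,0.08,0,0],
    [0,0,0,0,0.08,0,0],
    [0,0,0,0,0,0,0],
    [0,0,0,0,0,0,0]
  ]
}}

```text
time_s: 13.13
ee_pos: [0.4934, -0.2038, 0.1843]
tcp_rot: [-0.0, 0.999, -0.052, 0.0]
force: [0.0, 0.4, 0.3]
opening: 0.0254
finger_force: 0.0
```

```bash
python3 -c "
from h import *
tool();b=snap('top','t5.png');a=snap('scene','s5.png')
for x in(.045,-.03): print(prof(b,x,ys=np.arange(-.15,-.049,.002))[1])
f=lambda i:cv2.resize((np.clip((i/255.)**0.6*255,0,255)).astype('uint8'),(400,480),interpolation=2)
u,v=proj('scene',wd([0,-.1,.08]));u=int(u);v=int(v);p,q=map(int,proj('top',wd([0,-.1,.08])));print(u,v,p,q)
cv2.imwrite('pics/c7.png',np.hstack([f(a[v-36:v+36,u-30:u+30]),f(b[q-48:q+48,p-40:p+40])]))"
```

```text
t 13.1333 tcp stand [-0.0322 -0.2673  0.1843] axes in stand [[1.0, -0.004, 0.0], [-0.004, -1.0, 0.0], [0.0, -0.0, -1.0]] F [-0.   0.4  0.3] open 0.02541138524635091 0.0 [-0.44  0.03  1.96  0.    1.15  1.24]
[162, 155, 151, 160, 160, 162, 164, 164, 171, 80, 89, 89, 94, 105, 106, 102, 117, 110, 106, 106, 113, 113, 106, 208, 190, 188, 188, 184, 189, 180, 172, 167, 165, 162, 148, 143, 131, 111, 108, 255, 246, 235, 235, 234, 239, 238, 239, 240, 242, 243, 245]
[48, 45, 46, 36, 40, 47, 41, 38, 42, 42, 83, 90, 94, 102, 102, 101, 107, 106, 102, 110, 109, 109, 117, 113, 117, 111, 111, 113, 110, 106, 96, 96, 90, 93, 80, 136, 152, 135, 96, 36, 44, 47, 40, 40, 42, 44, 44, 43, 43, 49, 47]
314 253 308 221
```

View pics/c7.png

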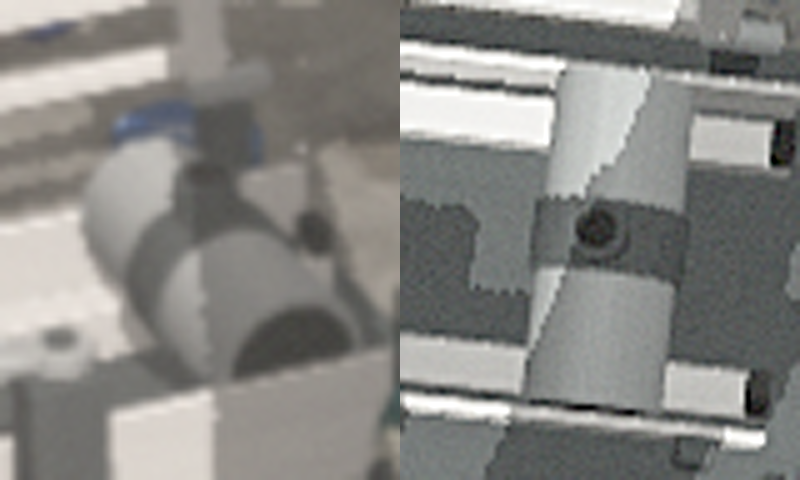

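Port now about 3–4° from vertical, at (600,230), with the pipe at y≈-102.5 mm and the fingers clear. Before closing the frame I'm checking the turnbutton's angle numerically.

```bash
python3 -c "
from h import *
S,D=(250+155/6.667,225+255/6.667),(230,253.7)
p,e=two(S,D);print('tab',st(p),e)
p,e=two((250+288/6.667,225+285/6.667),(252.5,262.5));print('piv',st(p),e)
b=cv2.cvtColor(cv2.imread('pics/t5.png'),6)
u,v=map(int,proj('top',wd([-.1,.02,.112])));print(u,v)
m=(b>110).astype('uint8')
print(b[v-14:v+14,u-22:u+22])
"
```

```text
tab [-0.08814929  0.04343881  0.13138139] 0.001221846302726117
piv [-0.09992291 -0.00065965  0.11521274] 0.0012550581118164652
242 261
[[255 255 251 ... 156 147 155]
 [252 246 243 ...  77  91 106]
 [147 117 140 ...  37  36  39]
 ...
 [134 139 141 ... 104 109 115]
 [142 136 138 ... 114 117 114]
 [146 142 151 ... 119 114 106]]
```

The tab is at stand (-88,43) mm, so the button stands at about 0.27 rad. Its arm overhangs the frame's path (front edge at x=-90), so I'll first nudge it back to 0.

Emit:
{"method": "arm_command", "body": {
  "plan": [
    [0,0,0,-0.003,-0.078,0,0],
    [0,0,0,-0.003,-0.078,0,0],
    [0,0,0,-0.003,-0.078,0,0],
    [0,0,0,-0.003,-0.078,0,0],
    [0,0,0,-0.003,-0.078,0,0],
    [0,0,0,-0.003,-0.078,0,0],
    [0,0,0,-0.003,-0.078,0,0],
    [0,0,0,-0.003,-0.078,0,0],
    [0,0,0,0,0,0,0],
    [0,0,0,0,0,0,0]
  ]
}}

```text
time_s: 14.07
ee_pos: [0.5119, 0.1133, 0.1842]
tcp_rot: [-0.0, 0.999, -0.046, -0.0]
force: [0.2, -0.4, -0.1]
opening: -0.0005
finger_force: 0.0
```

```bash
python3 -c "
from h import *
tool()"
```

```text
t 14.0667 tcp stand [-0.0453  0.0501  0.1842] axes in stand [[1.0, 0.007, -0.0], [0.007, -1.0, 0.0], [-0.0, -0.0, -1.0]] F [ 0.3 -0.4 -0.1] open -0.0005001637837318914 0.0 [0.17 0.01 1.98 0.   1.15 1.83]
```

Emit:
{"method": "arm_command", "body": {
  "plan": [
    [0,0,0,0,0.012,0.04,0],
    [0,0,0,0,0,0.04,0],
    [0,0,0,0,0,0.044,0],
    [0,0,0,0,0,0,0],
    [0,0,0,-0.02,0,0,0],
    [0,0,0,-0.02,0,0,0],
    [0,0,0,-0.01,0,0,0],
    [0,0,0,-0.01,0,0,0],
    [0,0,0,0,0,0,0]
  ]
}}

```text
time_s: 14.82
ee_pos: [0.4823, 0.107, 0.1237]
tcp_rot: [-0.0, 0.999, -0.05, 0.001]
force: [0.0, 0.1, -0.2]
opening: -0.0001
finger_force: 0.0
```

```bash
python3 -c "
from h import *
tool()"
```

```text
t 14.8167 tcp stand [-0.0741  0.0409  0.1237] axes in stand [[1.0, 0.0, 0.002], [0.0, -1.0, 0.001], [0.002, -0.001, -1.0]] F [ 0.   0.1 -0.2] open -0.00011961652040933145 0.0 [0.17 0.01 2.1  0.   1.03 1.84]
```

Emit:
{"method": "arm_command", "body": {
  "plan": [
    [0,0,0,-0.006,0,0,0],
    [0,0,0,-0.006,0,0,0],
    [0,0,0,-0.006,0,0,0],
    [0,0,0,0,0,0,0]
  ]
}}

```text
time_s: 15.15
ee_pos: [0.4738, 0.1078, 0.123]
tcp_rot: [-0.0, 0.999, -0.05, 0.001]
force: [1.6, 0.4, 1.8]
opening: 0.0001
finger_force: 1.2
```

Emit:
{"method": "arm_command", "body": {
  "plan": [
    [0,0,0,-0.004,0,0,0],
    [0,0,0,-0.004,0,0,0],
    [0,0,0,0,0,0,0]
  ]
}}

```text
time_s: 15.4
ee_pos: [0.4708, 0.108, 0.1228]
tcp_rot: [-0.0, 0.999, -0.05, 0.002]
force: [6.4, 0.7, 0.8]
opening: 0.0
finger_force: 2.7
```

```bash
python3 -c "
from h import *
tool();a=snap('scene','s6.png');b=snap('top','t6.png')"
```

```text
t 15.4 tcp stand [-0.0857  0.0407  0.1228] axes in stand [[1.0, 0.0, 0.003], [0.0, -1.0, 0.0], [0.003, -0.0, -1.0]] F [6.3 1.4 0.8] open 4.565177671178803e-05 2.7386947721242905 [ 0.17 -0.01  2.12 -0.    1.03  1.84]
```

Emit:
{"method": "arm_command", "body": {
  "plan": [
    [0,0,0,-0.004,0,0,0],
    [0,0,0,0,0,0,0],
    [0,0,0,0,0,0,0]
  ]
}}

```text
time_s: 15.75
ee_pos: [0.4705, 0.108, 0.123]
tcp_rot: [-0.0, 0.999, -0.05, 0.003]
force: [9.0, 0.3, -1.4]
opening: -0.0001
finger_force: 4.9
```

Emit:
{"method": "arm_command", "body": {
  "plan": [
    [0,0,0,0.02,0,0,0],
    [0,0,0,0.02,0,-0.02,0],
    [0,0,0,0,0,-0.08,0],
    [0,0,0,0,0,-0.08,0],
    [0,0,0,0,0.08,-0.08,0],
    [0,0,0,0,0.08,-0.08,0],
    [0,0,0,0,0.08,-0.02,0],
    [0,0,0,0,0.08,0,0],
    [0,0,0,0,0.08,0,0],
    [0,0,0,0,0.08,0,0]
  ]
}}

```text
time_s: 16.58
ee_pos: [0.4641, -0.1131, 0.2808]
tcp_rot: [-0.0, 0.999, -0.049, -0.001]
force: [0.7, -1.1, -0.8]
opening: 0.0003
finger_force: 0.0
```

```bash
python3 -c "
from h import *
tool();a=snap('scene','s7.png');b=snap('top','t7.png')
p,q=map(int,proj('top',wd([-.1,.02,.112])))
u,v=map(int,proj('scene',wd([-.1,.02,.112])))
f=lambda i:cv2.resize((np.clip((i/255.)**0.6*255,0,255)).astype('uint8'),(400,400),interpolation=2)
cv2.imwrite('pics/c8.png',np.hstack([f(a[v-25:v+25,u-25:u+25]),f(b[q-25:q+25,p-25:p+25])]))
np.set_printoptions(linewidth=300)
g=cv2.cvtColor(b,6);print(p,q);print(g[q-14:q+12,p-20:p+20])
"
```

```text
t 16.5833 tcp stand [-0.0704 -0.18    0.2808] axes in stand [[1.0, 0.001, -0.003], [0.001, -1.0, 0.0], [-0.003, -0.0, -1.0]] F [ 0.8 -1.1 -0.8] open 0.00026005061517725745 0.0 [-0.29 -0.14  1.94 -0.    1.34  1.38]
242 261
[[248 252 229 ... 144 148 147]
 [238 243 241 ...  57  68  82]
 [134 170 178 ...  27  30  33]
 ...
 [125 126 117 ...  82  72  72]
 [136 128 123 ... 102 100  97]
 [131 128 130 ...  99 100  99]]
```

Emit:
{"method": "arm_command", "body": {
  "plan": [
    [0,0,0,0,0,-0.065,0],
    [0,0,0,0,0,-0.065,0],
    [0,0,0,0.065,-0.035,0,0],
    [0,0,0,0.065,-0.035,0,0],
    [0,0,0,0.065,-0.035,0,0],
    [0,0,0,0.065,-0.035,0,0],
    [0,0,0,0.065,-0.035,0,0],
    [0,0,0,0.065,-0.035,0,0],
    [0,0,0,0.065,-0.035,0,0],
    [0,0,0,0.065,-0.035,0,0]
  ]
}}

```text
time_s: 17.52
ee_pos: [0.7387, 0.0038, 0.3442]
tcp_rot: [-0.0, 0.999, -0.049, -0.002]
force: [0.6, -0.3, 0.6]
opening: -0.0
finger_force: 0.0
```

```bash
python3 -c "
from h import *
tool()"
```

```text
t 17.5167 tcp stand [ 0.1913 -0.0364  0.3442] axes in stand [[1.0, 0.001, -0.005], [0.001, -1.0, -0.0], [-0.005, 0.0, -1.0]] F [ 0.6 -0.2  0.6] open -2.9657837890868722e-05 0.0 [-0.03  0.35  1.29  0.    1.51  1.64]
```

Emit:
{"method": "arm_command", "body": {
  "plan": [
    [0,0,0,0,0,0.06,0],
    [0,0,0,0,0,0.06,0],
    [0,0,0,0,0,0.06,0],
    [0,0,0,0,0,0.06,0],
    [0,0,0,-0.02,0,0,0],
    [0,0,0,-0.03,0,0,0],
    [0,0,0,-0.02,0,0,0],
    [0,0,0,-0.02,0,0,0],
    [0,0,0,-0.02,0,0,0]
  ]
}}

```text
time_s: 18.27
ee_pos: [0.6839, 0.0079, 0.2269]
tcp_rot: [-0.0, 0.999, -0.049, 0.001]
force: [4.1, 0.3, 1.9]
opening: -0.0002
finger_force: 0.0
```

```bash
python3 -c "
from h import *
tool()"
```

```text
t 18.2667 tcp stand [ 0.1363 -0.0378  0.2269] axes in stand [[1.0, 0.0, 0.003], [0.0, -1.0, 0.0], [0.003, -0.0, -1.0]] F [4.1 0.7 1.9] open -0.00020388244830615374 0.0 [-0.02  0.28  1.59  0.    1.27  1.64]
```

Emit:
{"method": "arm_command", "body": {
  "plan": [
    [0,0,0,-0.017,0,0,0],
    [0,0,0,-0.017,0,0,0],
    [0,0,0,0,0,0,0],
    [0,0,0,0,0,-0.04,0],
    [0,0,0,0,0,-0.04,0],
    [0,0,0,0,0,0,0],
    [0,0,0,0,0,0,0]
  ]
}}

```text
time_s: 18.85
ee_pos: [0.667, 0.009, 0.2676]
tcp_rot: [-0.0, 0.999, -0.05, 0.001]
force: [0.5, 0.5, -0.8]
opening: -0.0001
finger_force: 0.0
```

```bash
python3 -c "
from h import *
tool()
P=[]
for a in [95,90,85,80,75,70,65,60,55,50,45,40,35,30,25,20,15,10,6,3,0,-1]:
  r=.165+.007*(95-a)/95; t=np.radians(a)
  P.append([.088-r*np.cos(t)+.005*np.sin(t)+.011,.101+r*np.sin(t)+.005*np.cos(t)])
P=np.array(P);print(np.round(P,4).tolist());D=np.diff(P,axis=0)/.5;D[:,1]*=-1;print(np.round(D,3).tolist())"
```

```text
t 18.85 tcp stand [ 0.1194 -0.0383  0.2676] axes in stand [[1.0, -0.0, 0.002], [-0.0, -1.0, 0.0], [0.002, -0.0, -1.0]] F [ 0.5  0.6 -0.8] open -0.0001258282792932977 0.0 [-0.02  0.23  1.58  0.    1.33  1.65]
[[0.1184, 0.2649], [0.104, 0.2664], [0.0895, 0.2665], [0.0751, 0.2654], [0.0607, 0.2631], [0.0466, 0.2595], [0.0329, 0.2547], [0.0195, 0.2486], [0.0068, 0.2414], [-0.0054, 0.2332], [-0.0167, 0.2238], [-0.0273, 0.2135], [-0.0369, 0.2023], [-0.0455, 0.1902], [-0.0531, 0.1774], [-0.0595, 0.164], [-0.0648, 0.1501], [-0.0688, 0.1357], [-0.0711, 0.1239], [-0.0723, 0.115], [-0.073, 0.106], [-0.0731, 0.103]]
[[-0.029, -0.003], [-0.029, -0.0], [-0.029, 0.002], [-0.029, 0.005], [-0.028, 0.007], [-0.028, 0.01], [-0.027, 0.012], [-0.026, 0.014], [-0.024, 0.017], [-0.023, 0.019], [-0.021, 0.021], [-0.019, 0.022], [-0.017, 0.024], [-0.015, 0.026], [-0.013, 0.027], [-0.01, 0.028], [-0.008, 0.029], [-0.005, 0.024], [-0.002, 0.018], [-0.001, 0.018], [-0.0, 0.006]]
```

Emit:
{"method": "arm_command", "body": {
  "plan": [
    [0,0,0,-0.029,0,0.003,0],
    [0,0,0,-0.029,0,0,0],
    [0,0,0,-0.029,0,0.002,0],
    [0,0,0,-0.029,0,0.005,0],
    [0,0,0,-0.028,0,0.007,0],
    [0,0,0,-0.028,0,0.01,0],
    [0,0,0,-0.027,0,0.012,0]
  ]
}}

```text
time_s: 19.43
ee_pos: [0.5671, 0.0187, 0.2453]
tcp_rot: [0.0, 0.999, -0.05, 0.0]
force: [3.9, -0.9, -0.4]
opening: 0.0001
finger_force: 1.3
```

```bash
python3 -c "
from h import *
tool();b=snap('top','t8.png');a=snap('scene','s8.png')
for al in(60,65,70,80): print(al,[np.round(proj('scene',wd([.088-.178*np.cos(np.radians(al)),y,.101+.178*np.sin(np.radians(al))])),0) for y in(.149,-.149)])
m=(a.min(2)>150).astype('uint8')
print([ (c,np.flatnonzero(m[140:330,c])[:6]+140) for c in(205,215,225)])
"
```

```text
t 19.4333 tcp stand [ 0.0191 -0.0386  0.2453] axes in stand [[1.0, -0.0, 0.0], [-0.0, -1.0, -0.0], [0.0, 0.0, -1.0]] F [ 4.  -0.5 -0.4] open 9.846569561009857e-05 1.3485392415896058 [-0.01  0.05  1.82 -0.    1.27  1.66]
60 [array([213., 207.]), array([333., 188.])]
65 [array([211., 202.]), array([331., 183.])]
70 [array([210., 197.]), array([328., 179.])]
80 [array([206., 189.]), array([323., 172.])]
[(205, array([140, 217, 218, 219, 220, 221])), (215, array([140, 141, 142, 143, 144, 145])), (225, array([143, 144, 145, 146, 147, 148]))]
```

Emit:
{"method": "arm_command", "body": {
  "plan": [
    [0,0,0,-0.026,0,0.012,0],
    [0,0,0,-0.024,0,0.014,0],
    [0,0,0,-0.023,0,0.017,0],
    [0,0,0,-0.022,0,0.021,0],
    [0,0,0,-0.021,0,0.022,0],
    [0,0,0,-0.019,0,0.024,0],
    [0,0,0,-0.017,0,0.026,0],
    [0,0,0,-0.015,0,0.027,0],
    [0,0,0,-0.012,0,0.028,0]
  ]
}}

```text
time_s: 20.28
ee_pos: [0.4793, 0.0277, 0.151]
tcp_rot: [-0.0, 0.999, -0.05, 0.001]
force: [1.4, 0.5, 1.1]
opening: 0.0
finger_force: 0.9
```

```bash
python3 -c "
from h import *
tool()
"
```

```text
t 20.2833 tcp stand [-0.0693 -0.0383  0.151 ] axes in stand [[1.0, -0.0, 0.002], [-0.0, -1.0, 0.0], [0.002, -0.0, -1.0]] F [1.3 0.7 1.1] open 2.899565480625636e-05 0.9194643795490265 [ 0.01 -0.04  2.1  -0.    1.09  1.68]
```

Emit:
{"method": "arm_command", "body": {
  "plan": [
    [0,0,0,0.004,0,0.026,0],
    [0,0,0,0,0,0.024,0],
    [0,0,0,-0.002,0,0.018,0],
    [0,0,0,-0.003,0,0.014,0],
    [0,0,0,0,0,0.006,0],
    [0,0,0,0,0,0.004,0],
    [0,0,0,0,0,0,0]
  ]
}}

```text
time_s: 20.87
ee_pos: [0.4778, 0.0278, 0.106]
tcp_rot: [0.0, 0.999, -0.05, -0.001]
force: [-3.5, -0.1, 6.1]
opening: 0.0
finger_force: 3.4
```

```bash
python3 -c "
from h import *
tool()
"
```

```text
t 20.8667 tcp stand [-0.0707 -0.0384  0.106 ] axes in stand [[1.0, 0.0, -0.001], [0.0, -1.0, -0.0], [-0.001, 0.0, -1.0]] F [-3.5 -0.4  6.1] open 3.940674006508196e-05 3.3957770839333534 [ 0.01  0.01  2.14 -0.    1.    1.68]
```

Pressing a little further to seat it against its stop.

Emit:
{"method": "arm_command", "body": {
  "plan": [
    [0,0,0,0,0,0.005,0],
    [0,0,0,0,0,0.005,0],
    [0,0,0,0,0,0,0],
    [0,0,0,0,0,0,0]
  ]
}}

```text
time_s: 21.2
ee_pos: [0.478, 0.0278, 0.1056]
tcp_rot: [0.0, 0.999, -0.05, -0.001]
force: [-18.0, -0.4, 37.7]
opening: 0.0
finger_force: 18.5
```

```bash
python3 -c "
from h import *
tool()
"
```

```text
t 21.2 tcp stand [-0.0705 -0.0384  0.1056] axes in stand [[1.0, 0.0, -0.002], [0.0, -1.0, -0.0], [-0.002, 0.0, -1.0]] F [-17.9  -2.1  37.7] open 4.708813356730047e-05 18.524076584726572 [ 0.01  0.01  2.14 -0.    0.99  1.68]
```

Frame stopped at top height z=105.6 mm under 38 N, so it is shut. Now the turnbutton, pushing from its -x side.

Emit:
{"method": "arm_command", "body": {
  "plan": [
    [0,0,0,0,0,-0.02,0],
    [0,0,0,0,0,-0.05,0],
    [0,0,0,0,0,-0.06,0],
    [0,0,0,-0.04,-0.055,0,0],
    [0,0,0,-0.04,-0.055,0,0],
    [0,0,0,-0.043,-0.056,0,0],
    [0,0,0,0,0,0,0],
    [0,0,0,0,0,0,0]
  ]
}}

```text
time_s: 21.87
ee_pos: [0.4245, 0.1176, 0.1654]
tcp_rot: [0.0, 0.999, -0.048, 0.0]
force: [0.5, -0.1, 0.1]
opening: -0.0004
finger_force: 0.0
```

```bash
python3 -c "
from h import *
tool()
"
```

```text
t 21.8667 tcp stand [-0.1327  0.0457  0.1654] axes in stand [[1.0, 0.004, 0.0], [0.004, -1.0, -0.0], [0.0, 0.0, -1.0]] F [ 0.5 -0.1  0.1] open -0.00038151104874302563 0.0 [ 0.21 -0.14  2.16 -0.    1.12  1.88]
```

Emit:
{"method": "arm_command", "body": {
  "plan": [
    [0,0,0,0,0,0.04,0],
    [0,0,0,0,0,0.045,0],
    [0,0,0,0,0,0,0],
    [0,0,0,0.016,0,0,0],
    [0,0,0,0.016,0,0,0],
    [0,0,0,0.016,0.002,0,0],
    [0,0,0,0.015,0.004,0,0],
    [0,0,0,0.014,0.007,0,0],
    [0,0,0,0.013,0.009,0,0],
    [0,0,0,0.011,0.011,0,0]
  ]
}}

```text
time_s: 22.7
ee_pos: [0.4749, 0.0947, 0.1232]
tcp_rot: [-0.0, 0.999, -0.05, 0.0]
force: [-2.2, 2.3, 1.5]
opening: -0.0
finger_force: 1.3
```

```bash
python3 -c "
from h import *
tool()
"
```

```text
t 22.7 tcp stand [-0.0803  0.0279  0.1232] axes in stand [[1.0, 0.0, 0.001], [0.0, -1.0, 0.0], [0.001, -0.0, -1.0]] F [-2.5  2.1  1.5] open -3.317371726282886e-05 1.2632789713097736 [ 0.15 -0.    2.11  0.    1.03  1.82]
```

Emit:
{"method": "arm_command", "body": {
  "plan": [
    [0,0,0,-0.012,0,0,0],
    [0,0,0,0,-0.05,0,0],
    [0,0,0,0,-0.025,0,0],
    [0,0,0,0.03,0,0,0],
    [0,0,0,0.03,0,0,0],
    [0,0,0,0,0.02,0,0],
    [0,0,0,0,0.02,0,0],
    [0,0,0,0,0.02,0,0],
    [0,0,0,0,0.015,0,0],
    [0,0,0,0,0,0,0]
  ]
}}

```text
time_s: 23.53
ee_pos: [0.4981, 0.0916, 0.1236]
tcp_rot: [-0.0, 0.999, -0.05, 0.001]
force: [1.1, 1.4, 1.6]
opening: -0.0001
finger_force: 0.9
```

```bash
python3 -c "
from h import *
tool()
"
```

```text
t 23.5333 tcp stand [-0.0569  0.0271  0.1236] axes in stand [[1.0, -0.001, 0.003], [-0.001, -1.0, 0.001], [0.003, -0.001, -1.0]] F [0.9 1.5 1.6] open -0.0001283263102336601 0.8765403181314468 [0.13 0.04 2.07 0.   1.03 1.8 ]
```

Emit:
{"method": "arm_command", "body": {
  "plan": [
    [0,0,0,0,0.008,0,0],
    [0,0,0,0,0.008,0,0],
    [0,0,0,0,0.004,0,0],
    [0,0,0,0,0,0,0]
  ]
}}

```text
time_s: 23.87
ee_pos: [0.4968, 0.0827, 0.1231]
tcp_rot: [-0.0, 0.999, -0.05, 0.0]
force: [2.9, 3.9, 3.1]
opening: -0.0001
finger_force: 1.9
```

Emit:
{"method": "arm_command", "body": {
  "plan": [
    [0,0,0,0,0.005,0,0],
    [0,0,0,0,0.004,0,0],
    [0,0,0,0,0,0,0]
  ]
}}

```text
time_s: 24.12
ee_pos: [0.4969, 0.0814, 0.1233]
tcp_rot: [-0.003, 0.999, -0.051, 0.001]
force: [2.6, 14.3, 2.8]
opening: -0.0001
finger_force: 6.9
```

```bash
python3 -c "
from h import *
tool()
"
```

```text
t 24.1167 tcp stand [-0.057   0.0168  0.1233] axes in stand [[1.0, -0.002, 0.001], [-0.002, -1.0, 0.006], [0.001, -0.006, -1.0]] F [ 1.1 14.5  2.8] open -9.009617331540113e-05 6.872372925281525 [0.11 0.03 2.08 0.01 1.03 1.78]
```

The button is against its stop: 14 N with no further travel. Backing off and checking with the last picture.

Emit:
{"method": "arm_command", "body": {
  "plan": [
    [0,0,0,0,-0.02,0,0],
    [0,0,0,0,-0.02,-0.02,0],
    [0,0,0,0,0,-0.08,0],
    [0,0,0,0,0,-0.08,0],
    [0,0,0,0,0.08,-0.08,0],
    [0,0,0,0,0.08,-0.02,0],
    [0,0,0,0,0.08,0,0],
    [0,0,0,0,0.08,0,0],
    [0,0,0,0,0.08,0,0],
    [0,0,0,0,0.08,0,0]
  ]
}}

```text
time_s: 24.95
ee_pos: [0.4738, -0.1315, 0.2523]
tcp_rot: [0.0, 0.999, -0.049, -0.001]
force: [1.1, -0.8, -0.6]
opening: 0.0
finger_force: 0.0
```

Emit:
{"method": "arm_command", "body": {
  "plan": [
    [0,0,0,0,0.08,0,0],
    [0,0,0,0,0.08,0,0],
    [0,0,0,0,0.08,0,0],
    [0,0,0,0,0,0,0],
    [0,0,0,0,0,0,0]
  ]
}}

```text
time_s: 25.37
ee_pos: [0.4621, -0.251, 0.2516]
tcp_rot: [-0.0, 0.999, -0.052, -0.002]
force: [0.3, 0.1, 0.7]
opening: 0.0
finger_force: 0.0
```

```bash
python3 -c "
from h import *
tool();b=snap('top','t9.png');a=snap('scene','s9.png')
f=lambda i:cv2.resize((np.clip((i/255.)**0.6*255,0,255)).astype('uint8'),(400,500),interpolation=2)
cv2.imwrite('pics/c9.png',np.hstack([f(a[200:325,245:345]),f(b[165:290,230:330])]))"
```

```text
t 25.3667 tcp stand [-0.0587 -0.3174  0.2516] axes in stand [[1.0, -0.004, -0.003], [-0.004, -1.0, 0.001], [-0.003, -0.001, -1.0]] F [0.3 0.2 0.7] open 5.397323209594203e-06 0.0 [-0.54 -0.03  1.89 -0.    1.28  1.13]
```

View pics/c9.png

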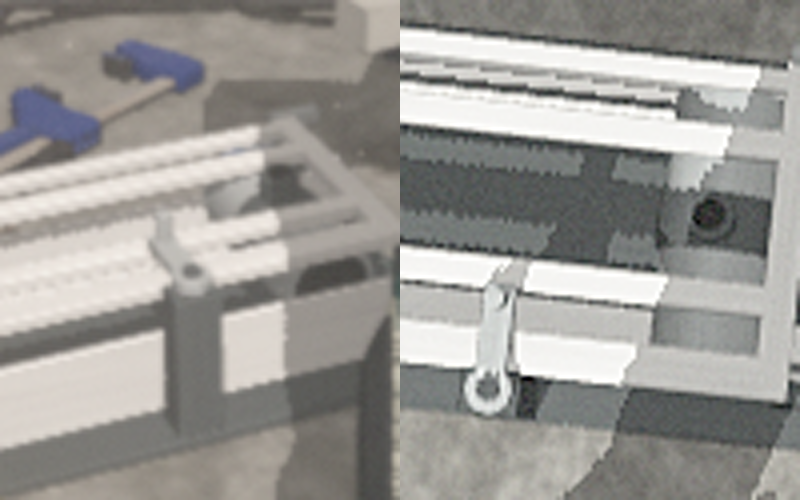

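The frame lies flat, the turnbutton crosses its front bar (tab at (500,298), pivot at (487,392)), and the port points up through the gap at (711,214).

```bash
python3 -c "
from h import *
print(manip.hand_in())"
```

```text
the job is handed in; nothing more can be done
None
```

I handed the job in at about 25 s: the port is about 4° from straight up by camera, the frame is down on its stop and the turnbutton is against its stop across the front bar; hand-in returned no verdict, and I did not measure the loose things again.

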